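Hang the heat sink in its bay

TASK

Put the long heat sink with the hole away on the peg in its plywood bay. The bay is too narrow for fingers beside it, so first stand it in the notch of the white polystyrene rest, tab end up and leaning on the slope, and let go of it; then take it again by the bare tab end and hang it by its hole on the peg, behind the upturned tip, hanging freely. Leave the other things on the bench where they are.

Things in the scene. Friction and masses are not known exactly. Their poses are not given: they have to be found in the camera images.
- sink: aluminium heat sink with a hole: plate 170 (x) x 56 (y) x 8 mm. Six fins 18 mm high on its upper face from x = -82 to +4 mm, the outer ones flush with the long sides (26 mm thick in all); the +x end is a bare tab with a hole. Starts flat, fins up. Origin: centre of the plate's underside; x to the tab's end (x = +85), z out of the finned face. About 0.3 kg, centre of mass at x = -13
- sink_hole (a point): centre of the round hole, 30 mm in diameter, at x = +45 mm of sink, halfway through the 8 mm plate; 40 mm from the tab's end. Axes as sink.
- sink_foot (a point): middle of the finned end's lower edge: x = -85 mm, on the plate's underside. Axes as sink.
- rest: fixed white polystyrene rest, 155 mm deep (x), 115 mm wide at its foot, 117 mm high. Its V-notch, 85 mm wide (y), has a face sloping at 65 degrees from level, 90 mm long, facing -x and up, and a floor at right angles to it, 46 mm long, rising towards -x. Origin: centre of the underside; z up.
- rest_corner (a point): middle of the notch's inner corner line, where slope meets floor: 35 mm above the bench, x = -30 mm of rest. Axes as rest. A heat sink in the notch has its foot edge here and its plate's underside on the slope.
- bay: fixed hanging bay, 150 (x) x 106 (y) mm base 10 mm thick; two upright plywood cheeks 8 mm thick, up to 220 mm above the bench, 86 mm clear gap, from x = -60 to +70 mm; open in front (-x) and on top. A dark post 30 mm wide and 187 mm high at x = 50 to 66 mm carries the peg. Origin: centre of the underside; x from the open front to the post, z up.
- peg_mid (a point): point on the centre line of the level steel peg, 12 mm in diameter, 175 mm above the bench, which points from the post to -x; 45 mm in front of the post's face and 45 mm behind the upturned bend. The upturned tip ends 56 mm in front of this point, its topmost point 189 mm above the bench. Axes as bay.
- plain_sink: the other heat sink: short, finned over its whole length, with no hole; 100 x 56 x 26 mm, aluminium. Origin: centre of its underside, x along its length, z up. To be left alone.
- screwdriver: screwdriver lying on the bench, to be left alone. Origin under its middle.
- spool: grey wire spool, 56 mm across and 46 mm high, standing; to be left alone. Origin: centre of its underside.
- mug: white mug, 80 mm across and 90 mm high, to be left alone. Origin: centre of its underside.
- spray: bare metal spray can with a black cap, 54 mm across and 160 mm high, to be left alone. Origin: centre of its underside.
- bolt_block: plain aluminium block 40 x 60 x 22 mm on the bench, to be left alone. Origin: centre of its underside.
Not all that is in view belongs to the job. What is shaped like the sink but orange is not meant. Leave any green look-alike of the rest alone.

How it is judged:
On the way:
1. the heat sink stands in the notch of the rest, tab end up, leaning on the slope, and the gripper has let go of it (distance between sink_foot and rest_corner below 0.03 m and angle between sink's own x axis and vertical below 0.6 rad and angle between the y axis of sink and the y axis of rest, either way round below 0.3 rad and contact force between sink and rest above 0.5 N and linear speed of sink below 0.03 m/s and contact force between the fingers and sink below 0.1 N), for 0.2 s.
At the end, for the whole second after the job is handed in: The heat sink hangs at rest by its hole on the peg, tab end up within 0.25 rad, the hole centre from 45 mm before to 50 mm behind peg_mid along the peg, within 12 mm sideways, 3 to 15 mm below the peg's centre line; the gripper is off it and the other things are within 30 mm of their starts (x of sink_hole in the frame of peg_mid between -0.045 and 0.05 m and y of sink_hole in the frame of peg_mid between -0.012 and 0.012 m and z of sink_hole in the frame of peg_mid between -0.015 and -0.003 m and angle between sink's own x axis and vertical below 0.25 rad and contact force between sink and bay above 0.5 N and contact force between the fingers and sink below 0.1 N and linear speed of sink below 0.03 m/s and angular speed of sink below 0.3 rad/s); the robot touches nothing.
It fails at once if one of the other things on the bench is moved more than 30 mm (distance of any of plain_sink, screwdriver, spool, mug, spray, bolt_block from where it was at the start of the episode above 0.03 m).
It also fails if it takes over 67 s, if anything falls off the work surface, if the arm or the gripper's body presses on something with over 40 N, if the wrist force passes 120 N, or if a joint passes its speed limit or range.

ROBOT

A 6-joint arm with a two-finger parallel gripper is mounted at the origin on the work surface. World frame = base frame: x ahead of the robot, y to its left, z up, the work surface at z = 0. Lengths are in m, angles in rad, forces in N, time in s.
With the tool pointing down it reaches from about 0.2 to 0.875 m from the base axis. Payload 3.4 kg.
Tool frame: the origin (TCP) lies between the finger pads; the fingertips stand 25 mm ahead of it and the grasp point (between the pads) lies 6 mm ahead of it (r.nose_length is the z of the fingertips in the tool frame, in m); z points along the fingers, y is the line along which they close (so a half turn about z gives the same grasp; the last joint's range is limited). The gripper opens to 94 mm and grips with 3 to 60 N. Pads are 16 mm wide; open, the fingers measure 119 mm over their backs; the gripper's body (75 mm by 177 mm) begins 78 mm behind the grasp point.
Start: joints at [1.212, 0.276, 1.505, -0, 1.361, -0.121], TCP at [0.135, 0.559, 0.23] pointing down, gripper open.
Joint ranges: [-2.89, 2.89], [-0.75, 2.08], [0.22, 2.7], [-1.18, 4.32], [0.11, 2.71], [-2.7, 2.7]. Speed limits (rad/s): [2.57, 2.57, 3.14, 3.14, 3.14, 3.14].

INTERFACE

Orientations are given as a unit quaternion [w, x, y, z].
In Python, from plant import r, gripper_to, inverse_kinematics, vision, models, telemetry gives the robot as it stands. Calls block until the motion is done:
- r.move_to(position, orientation): joint-space move of the TCP to a pose.
- r.move_l(position, rot=None, vel=0.15, guard=None): straight line of the TCP; rot=None keeps the orientation; vel is the mean speed in m/s. With guard (N) it stops when the force on the tool has changed by that much, and returns True; else False.
- r.movej(angles): joint-space move.
- gripper_to(opening, f_grip=None): finger opening in m; f_grip is the grip in N (None keeps the last); returns when the fingers have stopped.
- r.hold(seconds).
- inverse_kinematics(position, orientation): joint angles nearest the present ones, or None.
- vision.snapshot(name): name is "scene" or "side" or "wrist"; returns the picture (480x640x3 uint8, red, green, blue); there is no depth.
- vision.get_calibration(name): a dict with "fx", "fy", "cx", "cy" (pixels), "D" ([k1, k2, p1, p2, k3] as OpenCV has them; the pictures are not rectified), "position" and "orientation" of the camera in the world. Camera axes: x right, y down, z forward; pixel columns grow to the right and rows downward; lengths in m; the calibration is good to about 2 mm. A picture is of the moment at which its call begins: read the wrist's pose just before it. get_calibration takes no time and is no camera call; for the wrist camera it gives the pose at the moment of the call.
A pose or a line that the arm cannot do raises r.PlanningError and nothing moves.
- r.sign_off(): hands the job in; it is judged then, once.
Trained networks look in the newest picture that a camera, given by its name, has taken for a name from the list of things; names that differ only in an ending like _2 or _b are one class to them, and where a whole thing is asked for, a point or a joint stands for the part that bears it (a point fixed in the world has none). Each returns a list of dicts, best first, with "score" (0 to 1); they miss things now and then, are a little off and sometimes report something else, mostly with a low value. They report only what shows in the picture. A call takes as long as a camera call. They do not tell look-alikes from the thing itself.
- models.boxes_of(thing, camera): "at" ([x, y, z] in m, in world coordinates, good to about 4 mm: the middle of the surface that is visible of it).
- models.regions_of(thing, camera): "pixels" (480x640 bool, what is visible of it).
- models.mark_of(thing, camera): "at" ([x, y, z] in m, in world coordinates, good to about 4 mm: a listed point, or the origin of a listed thing).
Readings, each from a call of its own:
- telemetry.current_t(): time.
- telemetry.current_joints(): joint angles.
- telemetry.current_dq(): joint speeds.
- telemetry.current_joint_efforts(): joint torques, N m.
- telemetry.current_ee_pos(): TCP position.
- telemetry.current_tool_rot(): TCP orientation.
- telemetry.current_wrist_force(): force on the tool from outside, world axes, zero at the start.
- telemetry.current_torque(): the same for the moment, N m.
- telemetry.current_opening(): finger opening in m.
- telemetry.current_finger_force(): force on a finger pad.
Only numpy, scipy, OpenCV 4.12 (cv2) and the standard library are available. Lean on these libraries where they do the work, as an engineer would, in place of code of your own. Each camera call takes 0.05 s, during which the arm holds its last target. There are 200 camera calls.

## Working session

There is one attempt and no reset: what is moved stays moved. The work goes in short steps, each a Python script; the robot and the scene stay as the last script left them, time stands still between calls to the robot, and variables do not carry over. Pictures are saved under pics/ and viewed, at most 13 in all, crops included, and the job is handed in when it is done.

```bash
ls; mkdir -p pics
python3 - <<'E'
from plant import r, vision, models, telemetry
import cv2,numpy as np
for c in ("scene","side"):
    im=vision.snapshot(c); cv2.imwrite(f"pics/{c}0.png",im[:,:,::-1])
    k=vision.get_calibration(c); print(c,np.round(k["position"],3),np.round(k["orientation"],3),k["fx"])
    for t in ("sink","sink_hole","sink_foot","rest","rest_corner","bay","peg_mid","plain_sink","screwdriver","spool","mug","spray","bolt_block"):
        print(t,[(np.round(d["at"],3).tolist(),round(d["score"],2)) for d in models.mark_of(t,c)][:4])
E
```

```text
pics
scene [ 1.049 -0.736  0.779] [-0.443  0.843  0.269 -0.142] 555.7867744924949
sink [([0.452, 0.18, -0.004], 0.79), ([0.264, 0.289, -0.002], 0.73)]
sink_hole [([0.501, 0.182, 0.001], 0.96), ([0.251, 0.246, 0.005], 0.68)]
sink_foot [([0.284, 0.375, 0.002], 0.76), ([0.363, 0.173, -0.0], 0.71), ([0.577, -0.049, 0.002], 0.39)]
rest [([0.577, -0.053, 0.003], 0.85), ([0.266, -0.242, 0.001], 0.79)]
rest_corner [([0.547, -0.051, 0.038], 0.58), ([0.53, -0.35, 0.0], 0.5)]
bay [([0.534, -0.348, -0.005], 0.7)]
peg_mid [([0.534, -0.352, 0.172], 0.83)]
plain_sink [([0.519, 0.339, -0.001], 0.92), ([0.72, 0.076, 0.001], 0.2)]
screwdriver [([0.72, 0.075, 0.004], 0.62), ([0.363, 0.176, 0.003], 0.58)]
spool [([0.68, 0.26, -0.001], 0.78), ([0.529, -0.352, 0.177], 0.59)]
mug [([0.341, 0.476, -0.003], 0.93)]
spray [([0.73, -0.165, 0.001], 0.88)]
bolt_block [([0.413, -0.108, -0.005], 0.94), ([0.534, -0.348, -0.002], 0.71), ([0.452, 0.176, 0.001], 0.59)]
side [-0.074 -0.728  0.75 ] [-0.459  0.829 -0.281  0.153] 479.20911563221017
sink [([0.262, 0.288, -0.002], 0.97), ([0.454, 0.18, -0.001], 0.64)]
sink_hole [([0.255, 0.249, 0.004], 0.82), ([0.497, 0.181, 0.003], 0.59)]
sink_foot [([0.284, 0.376, 0.001], 0.94), ([0.368, 0.175, -0.002], 0.67)]
rest [([0.579, -0.054, 0.003], 0.72), ([0.271, -0.245, 0.004], 0.72), ([0.451, 0.18, 0.002], 0.26)]
rest_corner [([0.553, -0.054, 0.036], 0.85), ([0.243, -0.234, 0.037], 0.64), ([0.453, 0.18, 0.002], 0.5), ([0.42, -0.103, -0.002], 0.43)]
bay [([0.533, -0.35, -0.002], 0.69)]
peg_mid [([0.537, -0.353, 0.17], 0.82)]
plain_sink [([0.519, 0.337, 0.0], 0.55), ([0.555, -0.052, 0.035], 0.32)]
screwdriver [([0.72, 0.081, -0.002], 0.65)]
spool [([0.677, 0.261, -0.002], 0.68)]
mug [([0.341, 0.479, 0.0], 0.7)]
spray []
bolt_block [([0.42, -0.104, -0.001], 0.82)]
```

View pics/scene0.png

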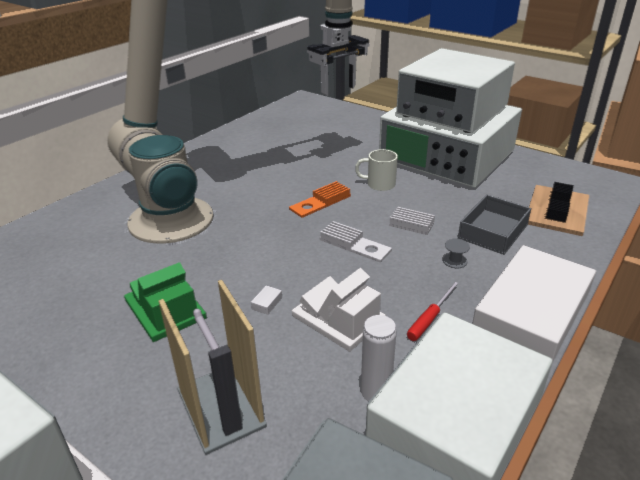

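View pics/side0.png

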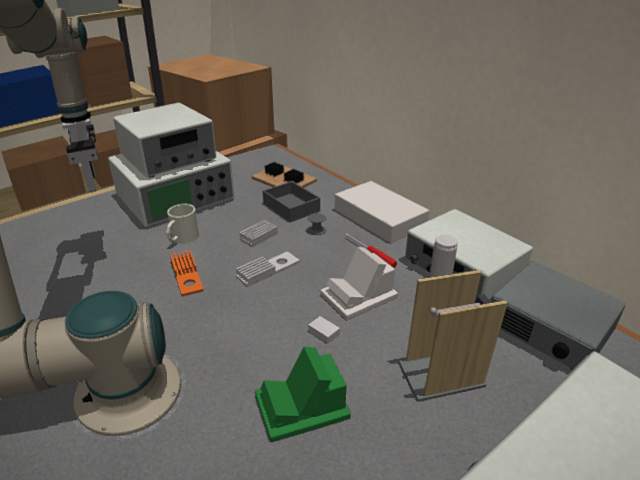

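The white sink is at scene px (355,240), tab to the right, and the orange one at (320,200) is not meant. The white rest is at (340,305), the bay at (215,365) with its peg tip at (198,315), and the green look-alike at (165,300). Next I zoom in for the yaws.

Run:
```python
import cv2,numpy as np
a=cv2.imread("pics/scene0.png");b=cv2.imread("pics/side0.png")
def c(im,x,y,w=133,h=100): return cv2.resize(im[y:y+h,x:x+w],(400,300),interpolation=cv2.INTER_CUBIC)
def c2(im,x,y): return cv2.resize(im[y:y+180,x:x+180],(400,300),interpolation=cv2.INTER_CUBIC)
cv2.imwrite("pics/crop1.png",np.vstack([np.hstack([c(a,280,255),c(b,300,230)]),np.hstack([c2(a,130,275),c2(b,360,250)])]))
from plant import vision,telemetry,models
from scipy.spatial.transform import Rotation as R
k=vision.get_calibration("wrist");p=np.array(telemetry.current_ee_pos());q=telemetry.current_tool_rot()
T=R.from_quat(q,scalar_first=True);C=R.from_quat(k["orientation"],scalar_first=True)
print("tool q",q,"cam in tool",np.round(T.inv().apply(k["position"]-p),3),"\n",np.round((T.inv()*C).as_matrix(),3),k["fx"])
# averaged marks
for t,ref in (("sink",(.452,.18)),("sink_hole",(.499,.181)),("sink_foot",(.365,.174)),("rest",(.578,-.053)),("rest_corner",(.549,-.052)),("bay",(.534,-.349)),("peg_mid",(.535,-.352))):
    for cam in ("scene","side"):
        L=[]
        for i in range(3):
            vision.snapshot(cam)
            L+=[d["at"] for d in models.mark_of(t,cam) if np.hypot(*(np.array(d["at"])[:2]-ref))<.03 ]
        print(t,cam,len(L),np.round(np.mean(L,0),4) if L else 0,np.round(np.std(L,0),4) if L else 0)
```

```text
tool q [5.34391259e-06 1.18592165e-01 9.92943048e-01 4.27622169e-05] cam in tool [ 0.064 -0.    -0.155] 
 [[ 0.    -0.974 -0.225]
 [ 1.     0.     0.001]
 [-0.001 -0.225  0.974]] 338.6104957246785
sink scene 3 [ 0.4519  0.179  -0.0044] [0.0016 0.0008 0.0007]
sink side 3 [0.4521 0.1786 0.0006] [0.0006 0.0009 0.0003]
sink_hole scene 3 [4.993e-01 1.836e-01 4.000e-04] [0.0019 0.0017 0.0017]
sink_hole side 3 [0.4987 0.1826 0.0035] [0.0006 0.0002 0.0011]
sink_foot scene 3 [0.3638 0.1734 0.0025] [0.0019 0.0015 0.0008]
sink_foot side 3 [ 3.674e-01  1.735e-01 -2.000e-04] [0.0005 0.0014 0.001 ]
rest scene 3 [ 0.5776 -0.0515  0.0024] [0.0004 0.0014 0.0005]
rest side 3 [ 0.5769 -0.0515  0.0015] [0.0009 0.0016 0.0005]
rest_corner scene 3 [ 0.5457 -0.0508  0.0377] [0.0015 0.0011 0.0016]
rest_corner side 3 [ 0.5528 -0.0523  0.0365] [0.0025 0.0005 0.0013]
bay scene 3 [ 5.327e-01 -3.477e-01 -5.000e-04] [0.0011 0.0002 0.0022]
bay side 2 [ 0.5332 -0.3478 -0.0034] [0.0018 0.0003 0.0001]
peg_mid scene 3 [ 0.5336 -0.3503  0.1743] [0.0009 0.0005 0.0003]
peg_mid side 2 [ 0.5388 -0.3533  0.172 ] [0.0005 0.0007 0.0005]
```

View pics/crop1.png

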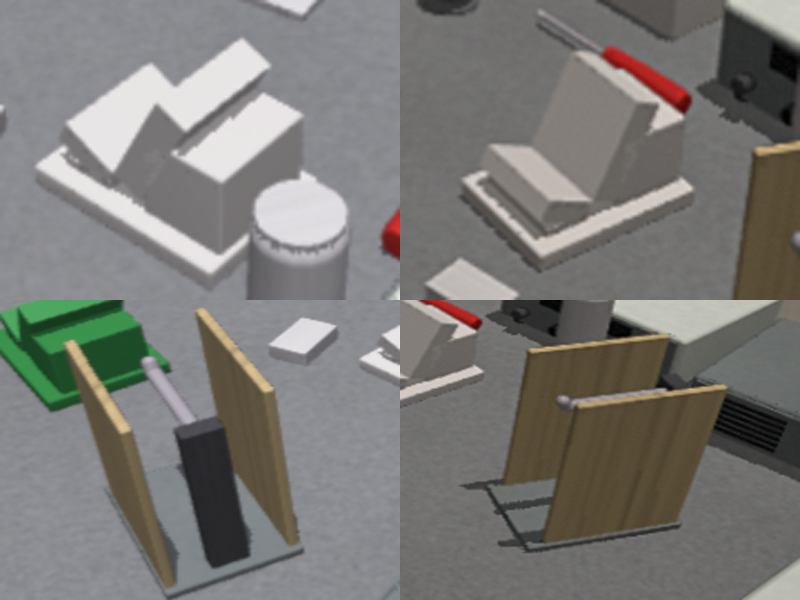

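The crops show the rest's slope facing towards -x, with no side walls to the notch, and the bay's open front towards -x. I compute the yaws from the edge corners I can see.

```bash
cat > h.py <<'E'
import numpy as np,cv2
from plant import r, gripper_to, inverse_kinematics, vision, models, telemetry
from scipy.spatial.transform import Rotation as R
def ray(k,uv):
    K=np.array([[k["fx"],0,k["cx"]],[0,k["fy"],k["cy"]],[0,0,1]])
    n=cv2.undistortPoints(np.array([[uv]],float),K,np.array(k["D"],float))[0,0]
    return np.array(k["position"]),R.from_quat(k["orientation"],scalar_first=True).apply([n[0],n[1],1.])
def onz(k,uv,z):
    o,d=ray(k,uv); return o+d*(z-o[2])/d[2]
def quat(zt,yt):
    z=np.array(zt,float);z/=np.linalg.norm(z);y=np.array(yt,float);y-=z*(y@z);y/=np.linalg.norm(y)
    return R.from_matrix(np.c_[np.cross(y,z),y,z]).as_quat(scalar_first=True)
def marks(t,ref,n=3,cams=("scene","side"),tol=.04):
    out=[]
    for c in cams:
        L=[]
        for i in range(n):
            vision.snapshot(c); L+=[d["at"] for d in models.mark_of(t,c) if np.linalg.norm(np.array(d["at"])-ref)<tol][:1]
        if L: out.append(np.mean(L,0)); print(t,c,len(L),np.round(out[-1],4))
    return np.mean(out,0) if out else None
E
python3 - <<'E'
from h import *
S=vision.get_calibration("scene");D=vision.get_calibration("side")
def yaw(k,a,b,z,n):
    p,q=onz(k,a,z),onz(k,b,z);d=q-p;print(n,np.round(p,3),np.round(q,3),"len",round(np.linalg.norm(d),3),"yaw",round(np.degrees(np.arctan2(d[1],d[0])),1))
f=lambda u,v:(280+u/3.008,255+v/3)
g=lambda u,v:(300+(u-400)/3.008,230+v/3)
yaw(S,f(38,167),f(210,270),.012,"rest x scene")
yaw(D,g(463,180),g(543,258),.012,"rest y side"); yaw(D,g(543,258),g(692,185),.012,"rest x side")
f=lambda u,v:(130+u/2.222,275+(v-300)/1.667)
g=lambda u,v:(360+(u-400)/2.222,250+(v-300)/1.667)
for a,b in (((67,345),(122,431)),((197,312),(268,389))): yaw(S,f(*a),f(*b),.22,"bay scene")
for a,b in (((528,350),(668,337)),((577,407),(725,387))): yaw(D,g(*a),g(*b),.22,"bay side")
print(telemetry.current_t())
# reachability of key poses
from h import inverse_kinematics as ik
s,c=np.sin(np.radians(65)),np.cos(np.radians(65))
print(ik([.44,.178,.03],quat([0,0,-1],[0,1,0])), ik([.56,-.05,.11],quat([s,0,-c],[0,1,0])))
for y in ([s,0,-c],[-s,0,c]): print(ik([.625,-.05,.2],quat([-c,0,-s],y)), ik([.535,-.35,.22],quat([0,0,-1],[y[0],0,0])), ik([.40,-.35,.35],quat([0,0,-1],[y[0],0,0])))
E
```

```text
rest x scene [ 0.486 -0.101  0.012] [ 0.635 -0.113  0.012] len 0.149 yaw -4.6
rest y side [0.501 0.008 0.012] [ 0.49  -0.106  0.012] len 0.114 yaw -95.4
rest x side [ 0.49  -0.106  0.012] [ 0.645 -0.113  0.012] len 0.155 yaw -2.6
bay scene [ 0.463 -0.374  0.22 ] [ 0.574 -0.424  0.22 ] len 0.121 yaw -24.5
bay scene [ 0.501 -0.289  0.22 ] [ 0.613 -0.337  0.22 ] len 0.122 yaw -23.0
bay side [ 0.497 -0.285  0.22 ] [ 0.609 -0.343  0.22 ] len 0.127 yaw -27.2
bay side [ 0.455 -0.373  0.22 ] [ 0.572 -0.426  0.22 ] len 0.128 yaw -24.6
5.6
[ 2.37676853e-01  3.37093229e-01  2.00071639e+00 -4.44089210e-16
  8.03783034e-01 -1.33311947e+00] [-0.51578793  0.53486549  2.69477983  2.64377737  1.21146341  1.52444728]
[-0.15304221  0.62546598  1.07949788 -0.06742799  1.86783765 -0.15865939] [-6.88093877e-01  3.78444649e-01  1.37680173e+00 -4.44089210e-16
  1.38634627e+00 -6.88093877e-01] [-8.49775954e-01  1.65407289e-01  1.36316395e+00 -4.44089210e-16
  1.61302142e+00 -8.49775954e-01]
None [-6.88093877e-01  3.78444649e-01  1.37680173e+00 -4.44089210e-16
  1.38634627e+00  2.45349878e+00] [-8.49775954e-01  1.65407289e-01  1.36316395e+00 -4.44089210e-16
  1.61302142e+00  2.29181670e+00]
```

The rest's yaw is about -4° and the bay's about -24.5°, and the measured edge lengths agree with the sizes given. The plan is to grasp the sink with the tool tilted 30° so that the arm stays well within reach at the rest.

```bash
cat >> h.py <<'E'
A=np.radians
TILT=A(30)
def rz(a): return R.from_euler("z",a).as_matrix()
SY=A(4.1); SO=np.array([.4522,.1788,0.])          # sink start
RY=A(-4.0); C=np.array([.5480,-.0508,.0355])      # rest corner
SGN=1
# tool in sink frame
zt=np.array([-np.sin(TILT),0,-np.cos(TILT)]); yt=np.array([0,SGN,0.])
G=np.array([-.015,0,.0245]); TCP_S=G-.006*zt
def tool(Rs,o): return o+Rs@TCP_S, quat(Rs@zt,Rs@yt)
Rs0=rz(SY)
a65=A(65)
Rs1=rz(RY)@R.from_euler("y",-a65).as_matrix()
FOOT=np.array([-.085,0,0])
def notch(da,dn): return tool(Rs1, C+Rs1@(np.array([da,0,dn])-FOOT))
E
python3 - <<'E'
from h import *
import h
for s in (1,-1):
    h.yt=np.array([0,s,0.])
    for p,q in (tool(Rs0,SO),tool(Rs0,SO+[0,0,.15]),notch(.08,.006),notch(0,0)):
        j=inverse_kinematics(p,q); print(s,np.round(p,3),None if j is None else np.round(j,2))
E
```

```text
1 [0.44  0.178 0.03 ] [ 0.19  0.6   1.64  0.06  1.42 -1.48]
1 [0.44  0.178 0.18 ] [ 0.19  0.45  1.48  0.06  1.73 -1.46]
1 [ 0.58  -0.053  0.189] [-0.29  0.07  2.07  0.31  0.42 -2.04]
1 [ 0.552 -0.051  0.114] [-0.31  0.14  2.24  0.7   0.21 -2.45]
-1 [0.44  0.178 0.03 ] [0.19 0.6  1.64 0.06 1.42 1.67]
-1 [0.44  0.178 0.18 ] [0.19 0.45 1.48 0.06 1.73 1.68]
-1 [ 0.58  -0.053  0.189] [-0.29  0.07  2.07  0.31  0.42  1.11]
-1 [ 0.552 -0.051  0.114] [-0.31  0.14  2.24  0.7   0.21  0.69]
```

```bash
sed -i 's/TILT=A(30)/TILT=A(42)/; s/^SGN=1/SGN=-1/' h.py
python3 - <<'E'
from h import *
for p,q in (tool(Rs0,SO),tool(Rs0,SO+[0,0,.15]),notch(.08,.006),notch(0,0)):
    j=inverse_kinematics(p,q); print(np.round(p,3),None if j is None else np.round(j,2))
p,q=tool(Rs0,SO)
zw=Rs0@zt
gripper_to(.085,40)
r.move_to(p-.12*zw,q)
r.move_l(p-.0*zw,vel=.12,guard=8)
print("at",np.round(telemetry.current_ee_pos()-p,4),telemetry.current_wrist_force())
gripper_to(.04,40)
print(telemetry.current_opening(),telemetry.current_finger_force())
r.move_l(p+[0,0,.20],vel=.25)
print(telemetry.current_opening(),np.round(telemetry.current_wrist_force(),1),telemetry.current_t())
cv2.imwrite("pics/g1.png",vision.snapshot("side")[100:400,:,::-1])
E
```

```text
[0.441 0.178 0.029] [0.18 0.72 1.52 0.07 1.63 1.66]
[0.441 0.178 0.179] [0.18 0.57 1.38 0.08 1.91 1.68]
[ 0.581 -0.053  0.19 ] [-0.26  0.13  1.88  0.11  0.74  1.32]
[ 0.553 -0.051  0.115] [-0.27  0.18  2.05  0.16  0.52  1.25]
at [0.0008 0.0002 0.0003] [-0.02035187 -0.23599192  0.5589977 ]
0.055497055402345806 39.887111485004425
0.05605099778086861 [-0.2  0.6 -3.4] 10.625
```

View pics/g1.png

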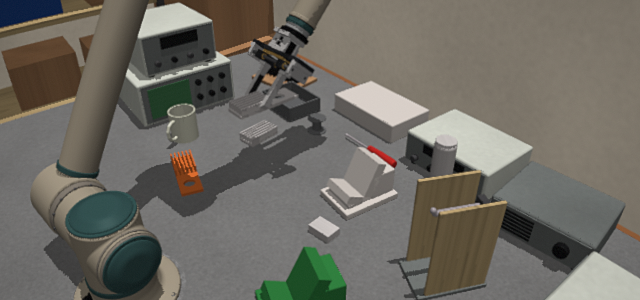

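The sink is held (3.4 N of weight) and level near (270,100) in the crop. Next I place it in the notch.

Run:
```python
from h import *
p,q=notch(.13,.008); r.move_to(p,q)
p,q=notch(.03,.008); r.move_l(p,vel=.2)
p,q=notch(-.01,.008); hit=r.move_l(p,vel=.04,guard=5)
e=np.array(telemetry.current_ee_pos()); print("floor",hit,np.round(Rs1.T@(e-notch(0,0)[0]),4))
hit=r.move_l(e-Rs1[:,2]*.016,vel=.03,guard=4)
e=np.array(telemetry.current_ee_pos()); print("slope",hit,np.round(Rs1.T@(e-notch(0,0)[0]),4),np.round(telemetry.current_wrist_force(),1))
cv2.imwrite("pics/n1.png",vision.snapshot("side")[150:390,240:560,::-1].repeat(2,0).repeat(2,1)); print(telemetry.current_t())
```

```text
floor True [0.0006 0.0002 0.008 ]
slope True [0.0006 0.0002 0.0072] [1.7 0.3 0.4]
13.4
```

View pics/n1.png

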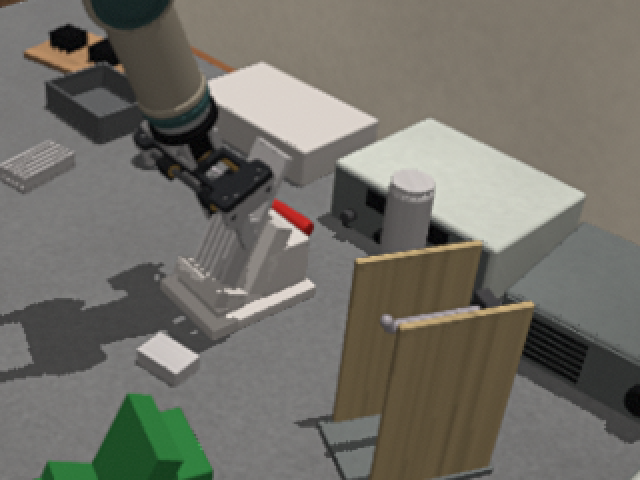

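The sink is in the notch at (235,235). The slope contact came early, probably from friction on the floor, so I ease up 1.5 mm and push again before letting go.

Run:
```python
from h import *
e=np.array(telemetry.current_ee_pos())+Rs1[:,0]*.002
r.move_l(e,vel=.03)
hit=r.move_l(e-Rs1[:,2]*.014,vel=.03,guard=5)
e=np.array(telemetry.current_ee_pos()); print("slope",hit,np.round(Rs1.T@(e-notch(0,0)[0]),4),np.round(telemetry.current_wrist_force(),1))
gripper_to(.075); r.hold(.4); print(telemetry.current_finger_force())
zw=Rs1@zt
e=np.array(telemetry.current_ee_pos())
r.move_l(e-.11*zw,vel=.2)
for t,ref in (("sink_hole",C+Rs1@[.13,0,.004]),("sink",C+Rs1@[.085,0,0]),("sink_foot",C)):
    print(np.round(ref,4)); m=marks(t,ref,2); print("rest-frame",None if m is None else np.round(Rs1.T@(m-C),4))
cv2.imwrite("pics/n2.png",vision.snapshot("side")[150:390,240:560,::-1].repeat(2,0).repeat(2,1)); print(telemetry.current_t())
```

```text
slope True [ 0.0007  0.0006 -0.0005] [1.  1.2 4.1]
0.0
[ 0.5992 -0.0544  0.155 ]
sink_hole scene 2 [ 0.6028 -0.0512  0.1518]
sink_hole side 2 [ 0.605  -0.0518  0.152 ]
rest-frame [ 0.1291  0.0032 -0.0014]
[ 0.5838 -0.0533  0.1125]
sink scene 2 [ 0.5842 -0.0551  0.1058]
sink side 2 [ 0.5851 -0.0548  0.1124]
rest-frame [ 0.0823 -0.0016 -0.0023]
[ 0.548  -0.0508  0.0355]
sink_foot scene 2 [ 0.5485 -0.0502  0.0369]
sink_foot side 1 [ 0.5481 -0.0514  0.0355]
rest-frame [0.0008 0.     0.    ]
16.875
```

View pics/n2.png

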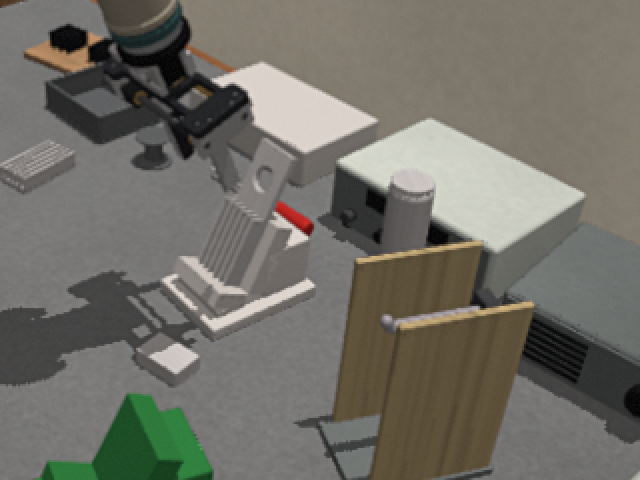

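The sink stands leaning on the slope, free of the gripper, with its foot in the corner at about (205,285). I regrasp it by the tab.

```bash
cat >> h.py <<'E'
QT=quat(-Rs1[:,0],-Rs1[:,2])
def tab(da): return C+Rs1@np.array([.174+da,.001,.003])
E
python3 - <<'E'
from h import *
e=np.array(telemetry.current_ee_pos())
gripper_to(.04)
r.move_l(e+[0,0,.38-e[2]],vel=.3)
r.move_to(tab(.11),QT)
hit=r.move_l(tab(0),vel=.12,guard=6); print("down",hit,np.round(Rs1.T@(np.array(telemetry.current_ee_pos())-tab(0)),4))
if not hit:
    gripper_to(.0,40); r.hold(.2)
    print(telemetry.current_opening(),telemetry.current_finger_force(),np.round(telemetry.current_wrist_force(),1))
cv2.imwrite("pics/t1.png",vision.snapshot("side")[120:360,240:560,::-1].repeat(2,0).repeat(2,1)); print(telemetry.current_t())
E
```

```text
down False [ 0.0011 -0.0001 -0.0001]
0.007558641074138473 39.980013370513916 [0.5 1.  0.6]
21.5167
```

View pics/t1.png

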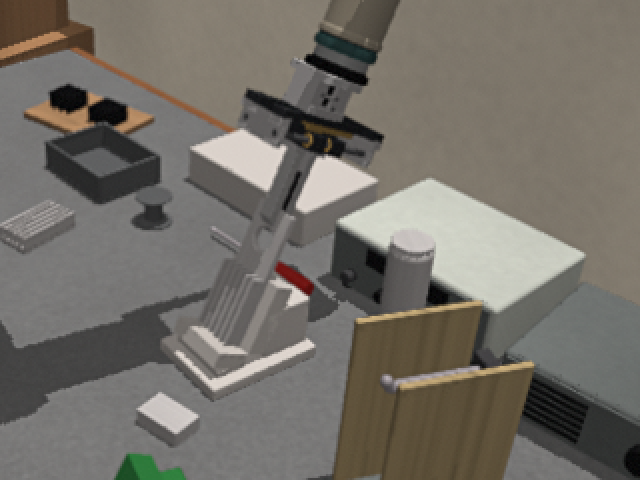

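The tab is gripped at 7.6 mm opening (the plate is 8 mm). I lift, turn the sink upright, stage it in front of the bay and measure the hole against the peg.

```bash
cat >> h.py <<'E'
BY=A(-24.5); Rb=rz(BY); QB=quat([0,0,-1],Rb[:,0])
P0=np.array([.536,-.3515,.174])
E
python3 - <<'E'
from h import *
e=np.array(telemetry.current_ee_pos())
r.move_l(e+Rs1[:,0]*.10+Rs1[:,2]*.015,vel=.15)
e=np.array(telemetry.current_ee_pos()); r.move_l(e+[-.02,0,.42-e[2]],vel=.25)
H=P0+Rb@[-.11,0,0]; H[2]=.33            # desired hole
T=H+[0,0,.044]
r.move_to(T,QB); r.hold(.5)
print(telemetry.current_opening(),np.round(telemetry.current_wrist_force(),1))
e=np.array(telemetry.current_ee_pos())
ms=[marks("sink_hole",H,3)]; pm=marks("peg_mid",P0,3); marks("sink_foot",H-[0,0,.13],2); marks("sink",H-[0,0,.045],2)
print("hole-TCP in bay",np.round(Rb.T@(ms[0]-e),4),"hole-peg",np.round(Rb.T@(ms[0]-pm),4))
cv2.imwrite("pics/b_scene.png",vision.snapshot("scene")[:,:,::-1]);cv2.imwrite("pics/b_side.png",vision.snapshot("side")[:,:,::-1])
a=cv2.imread("pics/b_scene.png")[160:460,80:330];b=cv2.imread("pics/b_side.png")[150:450,330:580]
cv2.imwrite("pics/b.png",cv2.resize(np.hstack([a,b]),(800,480),interpolation=cv2.INTER_CUBIC)); print(telemetry.current_t())
E
```

```text
0.007564304686057648 [ 0.2 -0.  -2.2]
sink_hole scene 3 [ 0.4398 -0.3046  0.3272]
sink_hole side 3 [ 0.4372 -0.3061  0.3293]
peg_mid scene 3 [ 0.5328 -0.3525  0.1731]
peg_mid side 3 [ 0.5362 -0.3519  0.1723]
sink_foot scene 2 [ 0.4391 -0.3105  0.2012]
sink_foot side 2 [ 0.44   -0.3097  0.2004]
sink scene 2 [ 0.4408 -0.3084  0.2818]
sink side 2 [ 0.4408 -0.3084  0.286 ]
hole-TCP in bay [ 0.0019  0.0013 -0.0457] hole-peg [-0.1068  0.0028  0.1556]
26.8083
```

View pics/b.png

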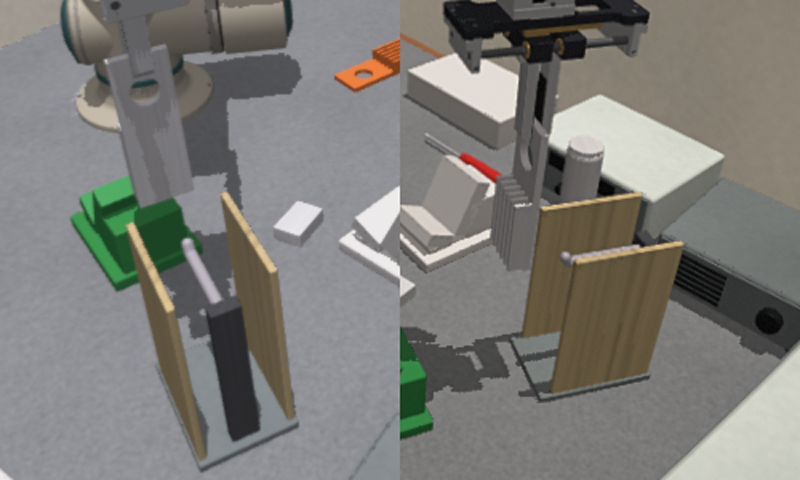

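Run:
```python
from h import *
S=vision.get_calibration("scene");D=vision.get_calibration("side")
def tri(u,v):
    o1,d1=ray(S,u);o2,d2=ray(D,v);t=np.linalg.lstsq(np.c_[d1,-d2],o2-o1,rcond=None)[0]
    a,b=o1+t[0]*d1,o2+t[1]*d2;return (a+b)/2,np.linalg.norm(a-b)
pm=np.array([.5350,-.3520,.174])
m,g=tri((196.9,311.9),(433.8,310.6)); print("tip",m,g,"in peg frame",Rb.T@(m-pm))
# peg line near post in scene, on plane z=.175
q=onz(S,(213.1,345.6),.175); print(q,Rb.T@(q-pm))
def proj(k,p):
    K=np.array([[k["fx"],0,k["cx"]],[0,k["fy"],k["cy"]],[0,0,1]]);Rc=R.from_quat(k["orientation"],scalar_first=True).inv().as_matrix()
    return cv2.projectPoints(np.array([p],float),cv2.Rodrigues(Rc)[0],-Rc@np.array(k["position"]),K,np.array(k["D"],float))[0][0,0]
outs=[]
for k,f,x0,y0 in ((S,"pics/b_scene.png",165,290),(D,"pics/b_side.png",410,280)):
    im=cv2.imread(f)[y0:y0+75,x0:x0+50]; im=cv2.resize(im,(400,600),interpolation=cv2.INTER_CUBIC)
    for b in ([-.05,0,.008],[-.045,0,0],[0,0,0],[.045,0,0],[-.065,.043,.045],[.065,.043,.045],[-.065,-.043,.045],[.065,-.043,.045]):
        u=(proj(k,pm+Rb@np.array(b))-[x0,y0]+.5)*8; cv2.drawMarker(im,tuple(int(i) for i in u),(0,0,255) if abs(b[1])<.01 else (255,0,0),0,14,2)
    outs.append(im)
cv2.imwrite("pics/peg.png",np.hstack(outs))
```

```text
tip [ 0.49152109 -0.33410117  0.18353447] 0.002661619723550754 in peg frame [-0.04698664 -0.00174317  0.00953447]
[ 0.55756982 -0.3639773   0.175     ] [ 0.02550457 -0.00153933  0.001     ]
```

View pics/peg.png

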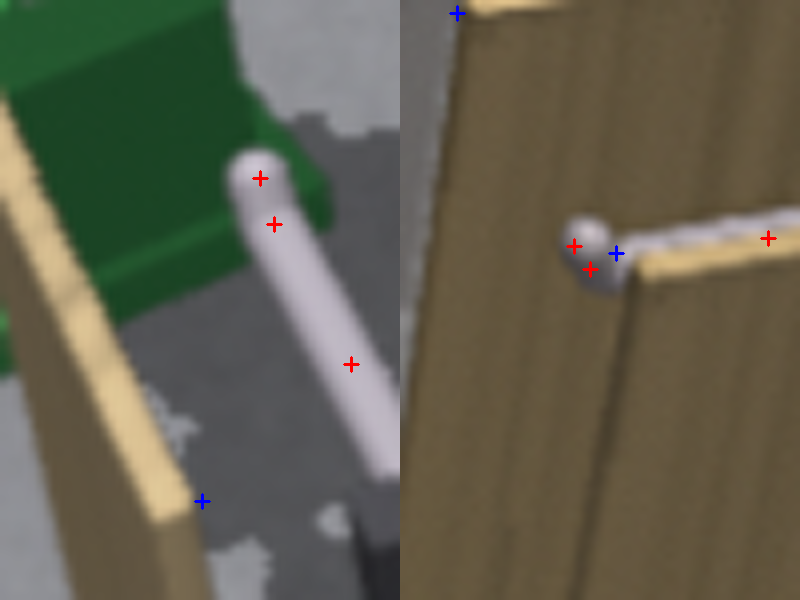

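The projected points sit on the peg to within about 1 px, and I correct for 1.5 mm sideways and 1 mm up. Now I lower the sink and thread it on, guarded.

```bash
cat >> h.py <<'E'
PM=np.array([.5350,-.3520,.174])+Rb@np.array([0,-.0015,.001])
OFF=Rb@np.array([0,.001,-.045])
def hole(x,y,z): return PM+Rb@np.array([x,y,z])-OFF
E
python3 - <<'E'
from h import *
r.move_l(hole(-.11,0,.03),vel=.2); print(r.move_l(hole(-.11,0,.004),vel=.1,guard=8))
hit=r.move_l(hole(-.005,0,.004),vel=.06,guard=3.5)
e=np.array(telemetry.current_ee_pos());print(hit,np.round(Rb.T@(e+OFF-PM),4),np.round(Rb.T@np.array(telemetry.current_wrist_force()),1),telemetry.current_t())
a=vision.snapshot("scene")[200:440,100:300,::-1];b=vision.snapshot("side")[200:440,350:550,::-1]
cv2.imwrite("pics/p1.png",cv2.resize(np.hstack([a,b]),(800,480),interpolation=cv2.INTER_CUBIC))
E
```

```text
False
False [-0.0053  0.      0.0041] [ 0.   0.3 -3. ] 29.8833
```

View pics/p1.png

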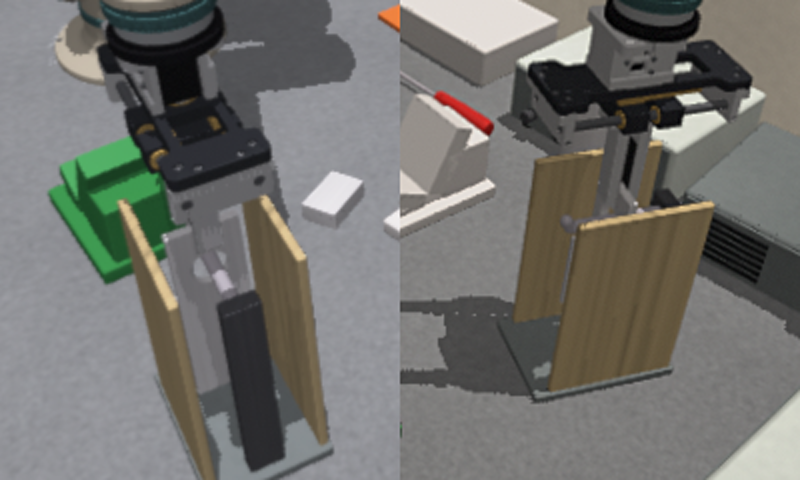

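The peg goes through the hole (scene crop (215,275)) without contact. I lower until the peg takes the weight, then release and lift off.

Run:
```python
from h import *
hit=r.move_l(hole(-.005,0,-.0115),vel=.03,guard=2.0)
e=np.array(telemetry.current_ee_pos());print(hit,np.round(Rb.T@(e+OFF-PM),4),np.round(Rb.T@np.array(telemetry.current_wrist_force()),1))
gripper_to(.024); r.hold(.3); print(telemetry.current_finger_force(),np.round(telemetry.current_wrist_force(),1))
e=np.array(telemetry.current_ee_pos()); r.move_l(e+[0,0,.12],vel=.1); r.hold(1.5)
marks("sink_hole",PM,2)
m=marks("sink_foot",PM-[0,0,.14],2)
a=vision.snapshot("scene")[200:440,100:300,::-1];b=vision.snapshot("side")[200:440,350:550,::-1]
cv2.imwrite("pics/p2.png",cv2.resize(np.hstack([a,b]),(800,480),interpolation=cv2.INTER_CUBIC));print(telemetry.current_t())
```

```text
True [-0.0051 -0.     -0.0093] [-0.7 -0.2  4.3]
0.0 [-0.4  0.5  0.6]
sink_hole scene 2 [ 0.5352 -0.3514  0.1636]
sink_hole side 2 [ 0.5319 -0.3515  0.1642]
sink_foot scene 2 [ 0.541  -0.347   0.0373]
34.975
```

View pics/p2.png

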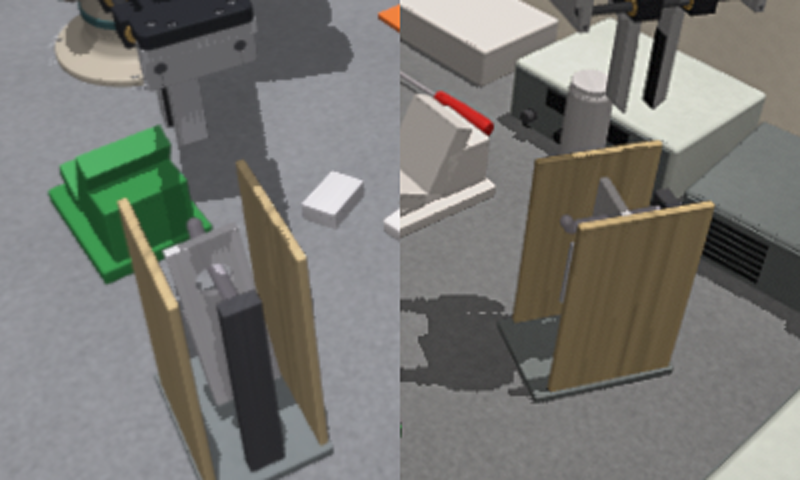

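The sink hangs on the peg (scene crop (210,280)) with the gripper clear above it. I let it settle, check that two pictures match, and hand in.

Run:
```python
from h import *
r.hold(5)
L=[]
for i in range(4): L.append(vision.snapshot("scene")[200:440,100:300].astype(int)); r.hold(.12)
print([int((abs(x-L[0]).max(2)>25).sum()) for x in L])
m=marks("sink_hole",PM,2); print(np.round(Rb.T@(m-PM),4)); marks("sink_foot",PM-[0,0,.14],2)
print(r.sign_off())
```

```text
[0, 0, 0, 0]
sink_hole scene 1 [ 0.5337 -0.3518  0.1645]
sink_hole side 2 [ 0.5324 -0.3518  0.1637]
[-0.0019  0.0009 -0.0109]
sink_foot scene 2 [ 0.5416 -0.3487  0.039 ]
the job is handed in; nothing more can be done
None
```

The heat sink was stood in the rest and let go, then hung by its hole on the peg, and the job is handed in; the last check had it at rest with the hole 11 mm below the peg line and 1 mm off sideways, but no verdict was returned.

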